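# Pump up the suction lifter and hold the pie dish's glass cover level in the air

## Task

The glass cover of the pie dish carries a suction lifter: with the cover still resting on the dish, pump the lifter's red lever at least three full strokes, each time right down to its stop and then let all the way up. Then take the lifter's blue handle and lift the cover straight up, keeping it level, until it is at least a hand's breadth (90 mm) above the dish, and finish while holding it there, over the dish, level and still, so that the cook can get at the lemon halves. Leave the dish standing where it is, and do not disturb the forks, the reamer or the sugar bowl.

Things in the scene. Friction and masses are not known exactly. Their poses are not given: they have to be found in the camera images.
- cover_grip (a point): Centre of the lifter's blue handle: a bar 70 mm long (along x), 24 wide (y), 26 high (z) over the cover's middle, on a neck 22 mm thick; 12 mm of neck are free below it, then comes the round grey barrel, 55 mm wide. 133.5 mm above the counter while the cover is on the dish. x points level towards the red lever, z up. Handle, lifter and cover are one rigid piece, balanced under the handle.
- cover_plate (a point): Centre of the underside of the cover's plate, 88.5 mm below cover_grip, same axes. The plate is flat greenish glass, 236 mm across, 6 mm thick; a step under it (200 mm across, 4 mm deep) sits with about 7 mm of play inside the dish's rim. The lifter's barrel top is 58 mm above this point. Cover with lifter weighs 0.6 to 0.82 kg.
- lever_pad (a point): Middle of the upper face of the red lever's pad (32 mm long, 34 wide, 8 thick); x runs along the lever away from its hinge, z out of the pad. At rest the lever slopes up outwards by 0.49 rad: this point is 77 mm from the cover's middle and 76 mm above cover_plate. Pushed fully down the lever is level: 85 mm from the middle, 50 mm above cover_plate.
- lever_hinge (a point): Point on the lever's level hinge axis, 30 mm out from the cover's middle towards the lever and 46 mm above cover_plate; same axes as the cover. lever_pad lies 55 mm along the lever from it and 4 mm above the lever's middle line.
- lever (a joint): Angle of the red lever: 0 let up (at rest), 0.5 rad fully down at its stop. A spring lifts it back by itself when it is freed: about 3 N on the pad starts it moving, about 8 N holds it fully down.
- dish: The clear glass pie dish, round, 230 mm across the rim, 170 mm across the foot, 45 mm high, about 0.8 kg, loose on the counter with two lemon halves in it. Origin at the centre of its underside, on the counter.
- sugar: Black ceramic sugar bowl, 92 mm across, 60 mm high (87 mm with its lid and knob), to one side of the dish; leave alone. Origin at the centre of its underside.
- sugar_lid: Lid of the sugar bowl, 94 mm across, loose on top of the bowl; leave alone. Origin at the middle of the lid plate's underside, at the bowl's rim.
- reamer: Yellow plastic citrus reamer, 124 mm across with a flat tab handle to 102 mm from its middle, 51 mm high; leave alone. Origin at the centre of its underside.
- fork0: Steel fork, 192 mm long, lying on the counter beyond the dish; leave alone. Origin on the counter under the middle of its length, x along the fork towards the tines.
- fork1: The second steel fork, alike.

How it is judged (in metres and radians):
On the way, in this order (a step that is already met when the one before it is completed fails the run):
1. stroke 1: the lever is pushed right down while the cover rests on the dish (value of joint lever above 0.4 rad and height (world z) of cover_grip below 0.145 m), for 0.05 s.
2. stroke 1: the lever is let right up again (value of joint lever below 0.08 rad), for 0.05 s.
3. stroke 2: the lever is pushed right down while the cover rests on the dish (all of step 1), for 0.05 s.
4. stroke 2: the lever is let right up again (value of joint lever below 0.08 rad), for 0.05 s.
5. stroke 3: the lever is pushed right down while the cover rests on the dish (all of step 3), for 0.05 s.
6. stroke 3: the lever is let right up again (value of joint lever below 0.08 rad), for 0.05 s.
7. the cover is lifted clear of the dish by the handle (height (world z) of cover_grip above 0.185 m and contact force between cover and dish below 0.1 N and contact force between the fingers and handle above 1 N), for 0.2 s.
At the end, for the whole second after the job is handed in: Fingers hold the blue handle (over 1 N); cover 80 mm or more above its seat, off the dish, within 80 mm of over its middle, level within 0.10 rad, still (20 mm/s, 0.12 rad/s); dish upright on the counter, moved under 40 mm; forks, reamer, sugar bowl and lid moved under 30 mm (height (world z) of cover_grip above 0.2135 m and horizontal distance between cover_grip and dish below 0.08 m and angle between cover_grip's own z axis and vertical below 0.1 rad and linear speed of cover below 0.02 m/s and angular speed of cover below 0.12 rad/s and contact force between the fingers and handle above 1 N and contact force between cover and dish below 0.1 N and distance of dish from where it was at the start of the episode below 0.04 m and angle between dish's own z axis and vertical below 0.05 rad and height (world z) of dish below 0.01 m and distance of each of reamer, fork0, fork1, sugar, sugar_lid from where it was at the start of the episode below 0.03 m); the arm keeps its last pose, push and grip.
It fails at once if the cover is tipped by more than 0.3 rad (angle between cover_grip's own z axis and vertical above 0.3 rad).
It fails at once if the dish is pushed more than 40 mm from its place (distance of dish from where it was at the start of the episode above 0.04 m).
It fails at once if a fork, the reamer, the sugar bowl or its lid is moved by more than 30 mm (distance of any of reamer, fork0, fork1, sugar, sugar_lid from where it was at the start of the episode above 0.03 m).
It also fails if it takes over 56 s, if anything falls off the work surface, if the arm or the gripper's body presses on something with over 40 N, if the wrist force passes 120 N, or if a joint passes its speed limit or range.

## Robot

A 6-joint arm with a two-finger parallel gripper is mounted at the origin on the work surface. World frame = base frame: x ahead of the robot, y to its left, z up, the work surface at z = 0. Lengths are in m, angles in degrees, forces in N, time in s.
With the tool pointing down it reaches from about 0.325 to 0.875 m from the base axis. Payload 4.4 kg.
Tool frame: the origin (TCP) lies midway between the tips of the shut fingers; the grasp point (between the pads) lies 19 mm behind it (ctrl.grip_point_offset is the distance from the TCP to the grasp point, in m); z points along the fingers, x is the direction in which the jaws open and shut, and the axes are right-handed (so a half turn about z gives the same grasp; the last joint's range is limited). The gripper opens to 85 mm and grips with 20 to 120 N. Pads are 22 mm wide; open, the fingers measure 114 mm over their backs; the gripper's body (76 mm by 85 mm) begins 54 mm behind the grasp point. The pads swing forward as they close: fully open they stand 13 mm farther back than shut.
Start: joints at [63.226, 11.837, 88.321, -0, 79.842, -8.623], TCP at [0.179, 0.546, 0.231] pointing down, gripper open.
Joint ranges: [-156.59, 156.59], [-49.26, 127.26], [12.9, 141.05], [-63.56, 243.56], [4.71, 150.69], [-161.64, 161.64]. Speed limits (degrees/s): [159.86, 159.86, 180, 180, 180, 180].

## Interface

Orientations are given as [roll, pitch, yaw] about the fixed x, y, z axes, in that order (R = Rz(yaw) Ry(pitch) Rx(roll)).
In Python, from workcell import ctrl, eyes, order gives the robot as it stands.
- The arm moves only by the shell command python3 -m jog 'ROWS' [FORCE]. ROWS is JSON, a list of rows, each a list of 7 numbers: the shift along the tool's x, y, z in units of 500 mm (1.0 is 500 mm), then the turn, a rotation vector about the tool's x, y, z in units of 90 degrees (1.0 is 90 degrees), then the opening, from 0 (shut) to 1 (fully open). A call has 1 to 10 rows; each row is the pose to reach, as a shift and turn from the pose commanded when the call began, along the tool's axes at that moment; what a row does not reach only later rows make up. A row lasts 1/8 s, in which the tool goes at most 62.5 mm and 10.7 degrees, less where a joint would pass 70% of its speed; a pose out of reach is approached as far as the arm can. A call with a number of a shift or a turn outside -1 to 1 is refused whole. A call with a gripper value outside its range is refused whole. The fingers move at their own pace and stop on an object; FORCE is the grip in N (left out, the last holds). Time passes only in rows, so rows that repeat a pose let the fingers close. It gives the time, the measured TCP pose, the force and the opening at its end, in the units of the state.
- ctrl.get_obs(): the state, without advancing time (a new reading comes with each control period).
- eyes.read_camera(name): name is "scene" or "top"; returns the picture (420x560x3 uint8, blue, green, red); there is no depth.
- eyes.camera_params(name): a dict with "K" (3x3 intrinsics, pixels), "pose" (4x4, takes a point from camera to world coordinates). Camera axes: x right, y down, z forward; pixel columns grow to the right and rows downward; lengths in m; the calibration is good to about 2 mm. A picture is of the moment at which its call begins. camera_params takes no time and is no camera call.
- order.job_done(): hands the job in, once; it reports no verdict.
The state is a dict: "clock": time; "q": joint angles; "dq": joint speeds; "effort": joint torques, N m; "ee_pos": TCP position; "orientation": TCP orientation; "wrist_force": force on the tool from outside, world axes, zero at the start; "torque": the same for the moment, N m; "width": finger opening in m.
Only numpy, scipy, OpenCV 4.12 (cv2) and the standard library are available. Lean on these libraries where they do the work, as an engineer would, in place of code of your own. Each camera call takes 0.05 s, during which the arm holds its last target.

## Working session

There is one attempt and no reset: what is moved stays moved. The work goes in short steps, Python scripts to look and compute and a shell command to move; the robot and the scene stay as the last step left them, time stands still between calls to the robot, and variables do not carry over. Pictures are saved under pics/ and viewed, and the job is handed in when it is done.

```bash
ls; mkdir -p pics; python3 - <<'E'
from workcell import ctrl, eyes
import cv2, numpy as np
np.set_printoptions(precision=4,suppress=True)
for n in ("scene","top"):
    cv2.imwrite(f"pics/{n}0.png",eyes.read_camera(n)); p=eyes.camera_params(n); print(n,np.array(p["K"]),np.array(p["pose"]))
print(ctrl.get_obs(), ctrl.grip_point_offset)
E
```

```text
pics
scene [[431.9116   0.     271.9416]
 [  0.     431.9116 209.6758]
 [  0.       0.       1.    ]] [[ 0.8723  0.3308 -0.3601  0.9536]
 [ 0.489  -0.5883  0.644  -0.6883]
 [ 0.0012 -0.7379 -0.6749  0.8327]
 [ 0.      0.      0.      1.    ]]
top [[415.6891   0.     279.067 ]
 [  0.     415.6891 207.9106]
 [  0.       0.       1.    ]] [[-0.1045 -0.9686  0.2254  0.301 ]
 [-0.9945  0.1028 -0.0193  0.025 ]
 [-0.0044 -0.2262 -0.9741  1.3516]
 [ 0.      0.      0.      1.    ]]
{'clock': 0.1, 'q': array([63.2256, 11.8825, 88.3981, -0.0001, 79.8404, -8.6249]), 'dq': array([ 0.0204, -0.1721, -0.1287, -0.0017, -0.0767,  0.0131]), 'effort': array([ -0.0013, -38.4094, -29.2548,  -0.0004,   0.0047,   0.    ]), 'ee_pos': array([0.1788, 0.5458, 0.2302]), 'orientation': array([-179.9819,    0.1196,   71.8506]), 'wrist_force': array([ 0.0519,  0.7189, -0.2893]), 'torque': array([-0.0284, -0.0646,  0.0154]), 'width': 0.08537400612803066} 0.0187
```

View pics/scene0.png

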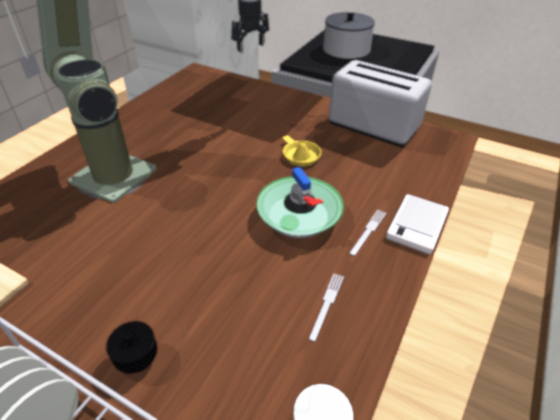

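View pics/top0.png

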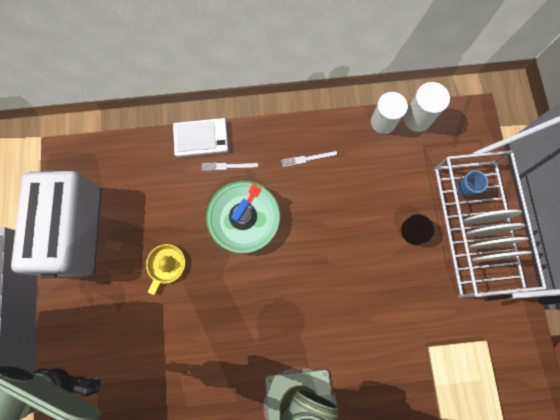

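The scene view shows the blue handle near (302,179) and the red lever at (313,201). In the top view they are near (241,210) and (254,191), with the reamer at (166,265) and the forks at about (230,166) and (310,159).

```bash
cat > h.py <<'E'
from workcell import ctrl, eyes
import cv2, numpy as np
np.set_printoptions(precision=4,suppress=True)
def ray(n,uv):
    p=eyes.camera_params(n);K=np.array(p["K"]);T=np.array(p["pose"])
    d=T[:3,:3]@np.linalg.inv(K)@np.array([uv[0],uv[1],1.]);return T[:3,3],d/np.linalg.norm(d)
def plane(n,uv,z):
    o,d=ray(n,uv);return o+d*(z-o[2])/d[2]
def tri(a,b):
    A=np.zeros((3,3));B=np.zeros(3);R=[ray("scene",a),ray("top",b)]
    for o,d in R:
        M=np.eye(3)-np.outer(d,d);A+=M;B+=M@o
    x=np.linalg.solve(A,B);return x,[np.linalg.norm((np.eye(3)-np.outer(d,d))@(x-o)) for o,d in R]
def big(m):
    n,l,s,c=cv2.connectedComponentsWithStats(m.astype(np.uint8));
    return (l==1+np.argmax(s[1:,4]))
def masks(im,roi):
    h=cv2.cvtColor(im,cv2.COLOR_BGR2HSV).astype(int);H,S,V=h[...,0],h[...,1],h[...,2]
    r=np.zeros(H.shape,bool);x0,y0,x1,y1=roi;r[y0:y1,x0:x1]=1
    blue=r&(H>105)&(H<130)&(S>130)&(V>60); red=r&((H<5)|(H>172))&(S>180)&(V>110)
    green=r&(H>60)&(H<100)&(S>50)
    return big(blue),big(red),green
def cen(m):
    ys,xs=np.nonzero(m);c=np.array([xs.mean(),ys.mean()]);w,v=np.linalg.eigh(np.cov(np.c_[xs,ys].T));return c,v[:,1],len(xs)
E
python3 - <<'E'
from h import *
C={}
for n,roi in (("scene",(240,150,360,250)),("top",(195,170,290,265))):
    im=cv2.imread(f"pics/{n}0.png");b,r,g=masks(im,roi)
    C[n]=(cen(b),cen(r));print(n,C[n])
    cs,_=cv2.findContours(g.astype(np.uint8),cv2.RETR_EXTERNAL,cv2.CHAIN_APPROX_NONE);c=max(cs,key=cv2.contourArea)
    hull=cv2.convexHull(c)[:,0,:].astype(float); e=cv2.fitEllipse(cv2.convexHull(c)); print("ell",e)
    # cover plate outline as circle at z=.048
    for z in (.045,.050):
        P=np.array([plane(n,u,z)[:2] for u in c[:,0,:].astype(float)]); 
        (x,y),R=cv2.minEnclosingCircle(P.astype(np.float32)); print(z,x,y,R)
    u,ax,_=C[n][0]
    for z in(.1335,.14): print("blue plane",plane(n,u,z), "yaw", end=' ');d=plane(n,u+ax*5,z)-plane(n,u-ax*5,z);print(np.degrees(np.arctan2(d[1],d[0])))
    print("red",plane(n,C[n][1][0],.115))
    v=cv2.resize(im[roi[1]:roi[3],roi[0]:roi[2]],None,fx=5,fy=5,interpolation=cv2.INTER_CUBIC); cv2.imwrite(f"pics/{n}_crop.png",v)
    v[cv2.resize((b[roi[1]:roi[3],roi[0]:roi[2]]).astype(np.uint8),v.shape[1::-1],interpolation=0)>0]=(255,255,0)
    v[cv2.resize((r[roi[1]:roi[3],roi[0]:roi[2]]).astype(np.uint8),v.shape[1::-1],interpolation=0)>0]=(0,255,255)
    cv2.imwrite(f"pics/{n}_m.png",v)
print(tri(C["scene"][0][0],C["top"][0][0]),tri(C["scene"][1][0],C["top"][1][0]))
E
```

```text
scene ((array([301.1632, 177.728 ]), array([0.5407, 0.8412]), 239), (array([311.5517, 201.    ]), array([-0.9712, -0.2385]), 58))
ell ((299.4725646972656, 204.95236206054688), (56.6810188293457, 85.76818084716797), 93.64994049072266)
0.045 0.5861900448799133 0.12570132315158844 0.1203233078122139
0.05 0.5885223746299744 0.12053460627794266 0.11956021189689636
blue plane [0.5866 0.1241 0.1335] yaw -41.48071865708123
blue plane [0.59   0.1165 0.14  ] yaw -41.480718657081276
red [0.6418 0.0737 0.115 ]
top ((array([239.5222, 210.1222]), array([-0.5516,  0.8341]), 180), (array([254.3704, 191.4815]), array([-0.9076,  0.4199]), 27))
ell ((242.934814453125, 216.764404296875), (70.45712280273438, 72.59335327148438), 72.78858184814453)
0.045 0.5879969000816345 0.11744100600481033 0.11704635620117188
0.05 0.5868988037109375 0.11708719283342361 0.11659885197877884
blue plane [0.5886 0.1197 0.1335] yaw 142.03565631196216
blue plane [0.5871 0.1192 0.14  ] yaw 142.03565631196216
red [0.6469 0.0707 0.115 ]
(array([0.5881, 0.1197, 0.137 ]), [np.float64(0.0003993093432580686), np.float64(0.0003993093432579504)]) (array([0.6446, 0.0699, 0.1195]), [np.float64(0.001229113121531627), np.float64(0.0012291131215316753)])
```

```bash
python3 -c "
import cv2,numpy as np
a=cv2.imread('pics/scene_m.png');b=cv2.imread('pics/top_crop.png')
c=cv2.imread('pics/top_m.png')
f=lambda i:cv2.resize(i,(400,300*1))
cv2.imwrite('pics/mm.png',np.vstack([np.hstack([f(cv2.imread('pics/scene_crop.png')),f(a)]),np.hstack([f(b),f(c)])]))"
```

```text
(no output)
```

View pics/mm.png

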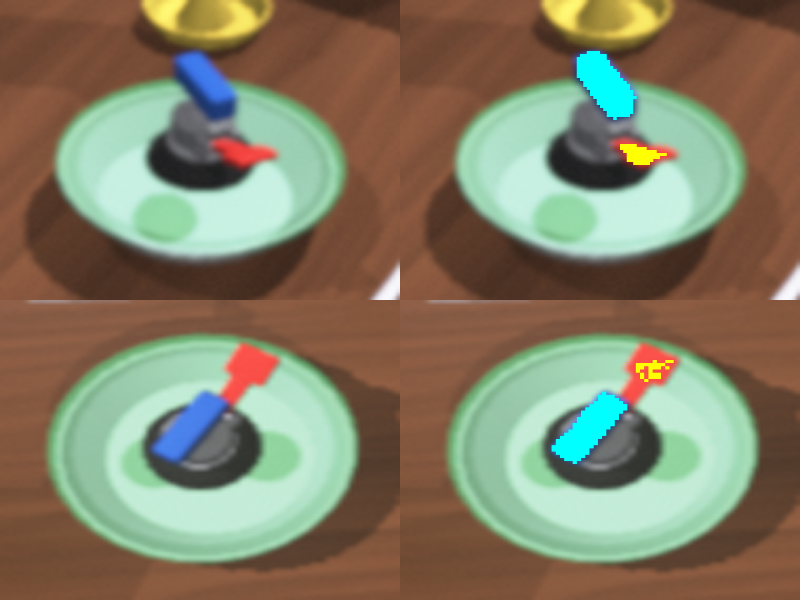

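The blue mask is clean. The red one is patchy, with the pad at about (250,185) in the top view, so I'll loosen its threshold and measure again.

```bash
sed -i 's/(H<5)|(H>172))&(S>180)&(V>110)/(H<7)|(H>172))\&(S>150)\&(V>150)/' h.py; python3 - <<'E'
from h import *
C={}
for n,roi in (("scene",(240,150,360,250)),("top",(195,170,290,265))):
    im=cv2.imread(f"pics/{n}0.png");b,r,g=masks(im,roi);C[n]=cen(r)[0];print(n,cen(r))
    ys,xs=np.nonzero(r)
    if n=="top":
        print(cv2.minAreaRect(np.c_[xs,ys].astype(np.int32)))
        cc=np.array([0.588,0.119]);
        P=np.array([plane(n,(x,y),.115)[:2] for x,y in zip(xs,ys)])-cc
        print("far/near",np.linalg.norm(P,axis=1).max(),np.linalg.norm(P,axis=1).min(),P.mean(0),np.degrees(np.arctan2(*P.mean(0)[::-1])))
        pad=P[np.linalg.norm(P,axis=1)>.062];print("pad",pad.mean(0),np.degrees(np.arctan2(*pad.mean(0)[::-1])),np.linalg.norm(pad.mean(0)))
    m,y=(b,0);ys,xs=np.nonzero(b);r_=cv2.minAreaRect(np.c_[xs,ys].astype(np.int32));print(r_)
    bx=cv2.boxPoints(r_);W=np.array([plane(n,u,.1465)[:2] for u in bx]);print(W,W.mean(0))
    for i in range(4):
        d=W[(i+1)%4]-W[i];print(np.linalg.norm(d),np.degrees(np.arctan2(d[1],d[0])))
print(tri(C["scene"],C["top"]))
E
```

```text
scene (array([312.0357, 200.4643]), array([-0.9763, -0.2165]), 84)
((301.34613037109375, 177.7692108154297), (24.40680503845215, 10.816652297973633), 56.30992889404297)
[[0.5548 0.1216]
 [0.5636 0.1566]
 [0.6315 0.0969]
 [0.6221 0.0648]] [0.593 0.11 ]
0.03606765633197201 75.98838454853573
0.09039873353461979 -41.30529660394839
0.033485069879287566 -106.20949875069317
0.08807893112487827 139.8189059141321
top (array([253.3333, 191.7265]), array([-0.4032,  0.9151]), 117)
((252.60000610351562, 193.3000030517578), (9.391485214233398, 16.994115829467773), 26.56505012512207)
far/near 0.09524188196579442 0.04220328024463245 [ 0.0585 -0.045 ] -37.59572946454402
pad [ 0.0632 -0.0479] -37.15966793896587 0.07927760210950109
((239.50001525878906, 209.99998474121094), (8.043152809143066, 22.742706298828125), 33.690067291259766)
[[0.5671 0.149 ]
 [0.6208 0.1069]
 [0.605  0.0882]
 [0.5516 0.1304]] [0.5861 0.1186]
0.06823266796486088 -38.07331842126509
0.024500780999136374 -130.20009816091772
0.0680499267962002 141.71317554292875
0.024241199114770906 50.210402912753736
(array([0.6444, 0.0731, 0.1187]), [np.float64(0.0012035246047603322), np.float64(0.0012035246047606121)])
```

```bash
cat >> h.py <<'E'
from scipy.spatial.transform import Rotation as Ro
U=np.array([np.cos(np.radians(-38)),np.sin(np.radians(-38))]);CC=np.array([.587,.119])
def go(pos,yaw=52):
    o=ctrl.get_obs();R=Ro.from_euler('xyz',o['orientation'],degrees=True)
    d=R.inv().apply(np.array(pos)-o['ee_pos'])/.5
    rv=(R.inv()*Ro.from_euler('xyz',[180,0,yaw],degrees=True)).as_rotvec(degrees=True)/90
    print("t",o['clock'],"at",o['ee_pos'],o['orientation'],"F",o['wrist_force'],"w",round(o['width'],4));print("shift",d,"turn",rv)
E
python3 - <<'E'
from h import *
go([.42,.30,.24]);
E
```

```text
t 0.1 at [0.1788 0.5458 0.2302] [-179.9819    0.1196   71.8506] F [ 0.0519  0.7189 -0.2893] w 0.0854
shift [-0.3169  0.6115 -0.0191] turn [0.     0.0014 0.2206]
```

```bash
python3 -m jog '[[-0.05,0.1,-0.019,0,0.001,0.04,0],[-0.11,0.21,-0.019,0,0.001,0.08,0],[-0.16,0.31,-0.019,0,0.001,0.12,0],[-0.21,0.41,-0.019,0,0.001,0.17,0],[-0.265,0.51,-0.019,0,0.001,0.22,0],[-0.317,0.61,-0.019,0,0.001,0.22,0],[-0.317,0.61,-0.019,0,0.001,0.22,0],[-0.317,0.61,-0.019,0,0.001,0.22,0]]' 40
python3 - <<'E'
from h import *
p=CC+.085*U;go([*p,.20])
E
```

```text
clock: 1.1
ee_pos: [0.4191, 0.3007, 0.2403]
orientation: [-179.9, -0.0, 52.0]
wrist_force: [-0.7, 0.1, 0.8]
width: -0.0002
t 1.1 at [0.4191 0.3007 0.2403] [-179.9182   -0.0358   52.0049] F [-0.6563  0.0916  0.7787] w -0.0002
shift [-0.0797  0.6584  0.0795] turn [-0.0009 -0.0004  0.0001]
```

```bash
python3 -m jog '[[-0.01,0.11,0.0,0,0,0,0],[-0.025,0.22,0.0,0,0,0,0],[-0.04,0.33,0,0,0,0,0],[-0.052,0.44,0,0,0,0,0],[-0.066,0.55,0,0,0,0,0],[-0.08,0.658,0.04,0,0,0,0],[-0.08,0.658,0.08,0,0,0,0],[-0.08,0.658,0.08,0,0,0,0]]'
python3 - <<'E'
from h import *
cv2.imwrite("pics/s1.png",cv2.resize(eyes.read_camera("scene")[120:260,220:400],None,fx=4,fy=4));cv2.imwrite("pics/t1.png",cv2.resize(eyes.read_camera("top")[150:280,180:310],None,fx=4,fy=4))
p=CC+.085*U;go([*p,.135])
E
```

```text
clock: 2.1
ee_pos: [0.6518, 0.0689, 0.1972]
orientation: [-179.6, 0.1, 52.1]
wrist_force: [-0.3, -1.1, 0.5]
width: -0.0001
t 2.2 at [0.6534 0.0692 0.2005] [-179.9145   -0.0695   52.2064] F [ 0.3835 -0.1924 -0.1364] w 0.0001
shift [-0.0033  0.0042  0.1311] turn [-0.001  -0.0008  0.0023]
```

View pics/s1.png

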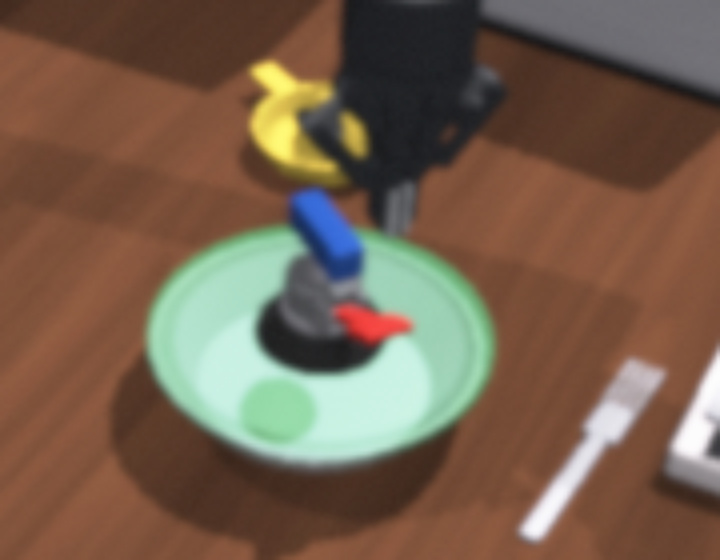

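View pics/t1.png

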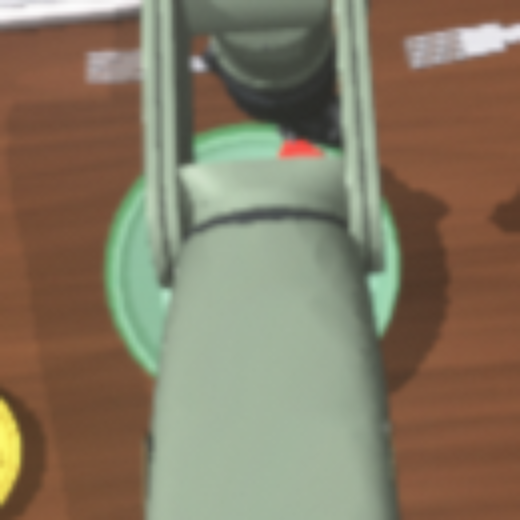

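The scene view has the fingers hanging over and behind the red pad, with the tip at crop (397,230) and the pad at (375,325). The handle is clear of the gripper. In the top view the forearm hides most of this. I'll descend and feel for the pad.

```bash
python3 -m jog '[[-0.003,0.004,0.07,0,0,0,0],[-0.003,0.004,0.131,0,0,0,0],[-0.003,0.004,0.131,0,0,0,0],[-0.003,0.004,0.131,0,0,0,0]]'
python3 -m jog '[[0,0,0.02,0,0,0,0],[0,0,0.03,0,0,0,0],[0,0,0.03,0,0,0,0]]'
python3 -m jog '[[0,0,0.01,0,0,0,0],[0,0,0.02,0,0,0,0],[0,0,0.02,0,0,0,0]]'
python3 -c "
from h import *
go([*(CC+.085*U),.095])"
```

```text
clock: 2.7
ee_pos: [0.6561, 0.0656, 0.1375]
orientation: [179.9, -0.2, 52.1]
wrist_force: [-0.7, 0.3, 0.6]
width: 0.0001
clock: 3.08
ee_pos: [0.657, 0.0642, 0.1217]
orientation: [179.8, -0.2, 52.0]
wrist_force: [3.0, -1.8, 4.5]
width: -0.0
clock: 3.45
ee_pos: [0.6552, 0.0647, 0.1101]
orientation: [-180.0, -0.1, 52.0]
wrist_force: [1.0, -1.6, 5.4]
width: 0.0002
t 3.45 at [0.6552 0.0647 0.1101] [-179.9774   -0.0968   52.0413] F [ 0.9765 -1.6478  5.4281] w 0.0002
shift [ 0.0016 -0.0044  0.0302] turn [-0.0003 -0.0011  0.0005]
```

The pad is resisting with about 5 N. I'll continue to the stop.

```bash
python3 -m jog '[[0,-0.004,0.015,0,0,0,0],[0,-0.004,0.026,0,0,0,0],[0,-0.004,0.026,0,0,0,0]]'
python3 -m jog '[[0,0,0.004,0,0,0,0],[0,0,0.004,0,0,0,0]]'
python3 -c "
from h import *
cv2.imwrite('pics/s2.png',cv2.resize(eyes.read_camera('scene')[120:260,220:400],None,fx=4,fy=4))
go([*(CC+.085*U),.094])"
```

```text
clock: 3.82
ee_pos: [0.6547, 0.0654, 0.098]
orientation: [179.9, -0.1, 52.0]
wrist_force: [2.4, -1.6, 7.8]
width: -0.0001
clock: 4.08
ee_pos: [0.6549, 0.0653, 0.0964]
orientation: [179.8, -0.1, 52.0]
wrist_force: [2.6, -1.8, 7.6]
width: -0.0001
t 4.125 at [0.6549 0.0653 0.0965] [179.8472  -0.1436  52.0452] F [ 1.7109 -2.4564  7.345 ] w -0.0002
shift [ 0.0011 -0.0031  0.0049] turn [ 0.0017 -0.0016  0.0005]
```

View pics/s2.png

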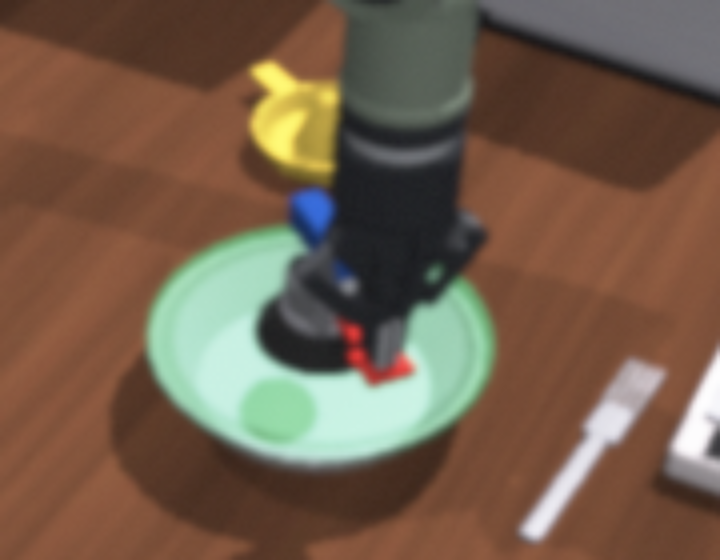

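The fingers sit on the pad at crop (388,365), and the lever is now close to level. I'll press a little further to find the stop.

```bash
python3 -m jog '[[0,0,0.006,0,0,0,0],[0,0,0.006,0,0,0,0]]'
python3 -m jog '[[0,0,0.004,0,0,0,0],[0,0,0.004,0,0,0,0]]'
```

```text
clock: 4.38
ee_pos: [0.655, 0.0652, 0.0945]
orientation: [179.8, -0.1, 52.0]
wrist_force: [0.5, -2.4, 10.3]
width: -0.0001
clock: 4.62
ee_pos: [0.6551, 0.0653, 0.0942]
orientation: [179.8, -0.1, 52.1]
wrist_force: [-3.0, -2.9, 16.1]
width: 0.0005
```

The force rose to 16 N at z=0.094, so the lever is at its stop. I'll let it right up, then do two more strokes and one spare.

```bash
python3 -m jog '[[0,0,-0.05,0,0,0,0],[0,0,-0.1,0,0,0,0],[0,0,-0.1,0,0,0,0],[0,0,-0.1,0,0,0,0],[0,0,-0.1,0,0,0,0]]'
python3 -c "
from h import *
cv2.imwrite('pics/s3.png',cv2.resize(eyes.read_camera('scene')[120:260,220:400],None,fx=4,fy=4))
go([*(CC+.085*U),.094])"
```

```text
clock: 5.25
ee_pos: [0.6519, 0.0659, 0.1377]
orientation: [-179.8, 0.1, 52.0]
wrist_force: [0.1, 0.1, 0.3]
width: -0.0002
t 5.3 at [0.6522 0.0659 0.138 ] [-179.8041    0.0416   52.0457] F [ 0.4194 -0.2165 -1.228 ] w 0.0
shift [0.0035 0.0021 0.0879] turn [-0.0022  0.0005  0.0005]
```

View pics/s3.png

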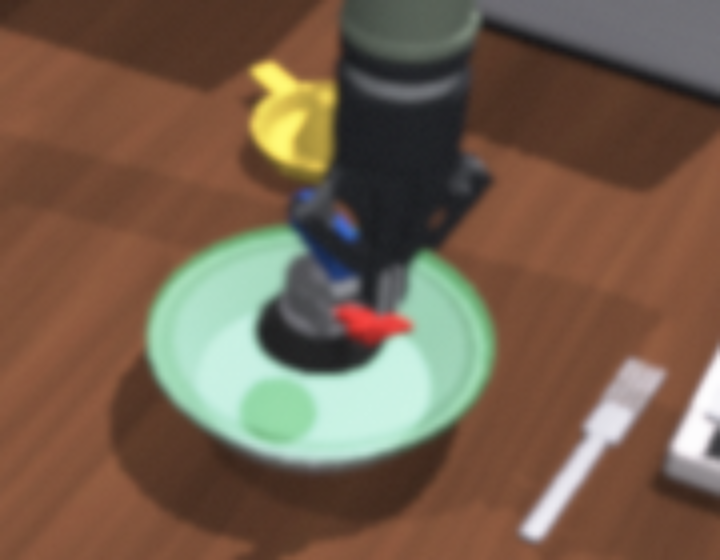

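The red pad is back at crop (375,325), where it started, and the dish hasn't moved. Strokes 2 to 4 follow.

```bash
for i in 1; do :; done
python3 -m jog '[[0,0,0.05,0,0,0,0],[0,0,0.085,0,0,0,0],[0,0,0.1,0,0,0,0],[0,0,0.1,0,0,0,0],[0,0,0.1,0,0,0,0],[0,0,0.1,0,0,0,0]]'
python3 -m jog '[[0,0,-0.05,0,0,0,0],[0,0,-0.1,0,0,0,0],[0,0,-0.1,0,0,0,0],[0,0,-0.1,0,0,0,0],[0,0,-0.1,0,0,0,0]]'
python3 -m jog '[[0,0,0.05,0,0,0,0],[0,0,0.085,0,0,0,0],[0,0,0.1,0,0,0,0],[0,0,0.1,0,0,0,0],[0,0,0.1,0,0,0,0],[0,0,0.1,0,0,0,0]]'
python3 -m jog '[[0,0,-0.05,0,0,0,0],[0,0,-0.1,0,0,0,0],[0,0,-0.1,0,0,0,0],[0,0,-0.1,0,0,0,0],[0,0,-0.1,0,0,0,0]]'
python3 -m jog '[[0,0,0.05,0,0,0,0],[0,0,0.085,0,0,0,0],[0,0,0.1,0,0,0,0],[0,0,0.1,0,0,0,0],[0,0,0.1,0,0,0,0],[0,0,0.1,0,0,0,0]]'
python3 -m jog '[[0,0,-0.05,0,0,0,0],[0,0,-0.1,0,0,0,0],[0,0,-0.1,0,0,0,0],[0,0,-0.15,0,0,0,0],[0,0,-0.22,0,0,0,0],[0,0,-0.28,0,0,0,0],[0,0,-0.28,0,0,0,0],[0,0,-0.28,0,0,0,0]]'
python3 -c "
from h import *
cv2.imwrite('pics/s4.png',cv2.resize(eyes.read_camera('scene')[120:260,220:400],None,fx=4,fy=4))
go([*CC,.24])"
```

```text
clock: 6.05
ee_pos: [0.6554, 0.0652, 0.0942]
orientation: [179.8, -0.2, 52.0]
wrist_force: [-4.5, -2.6, 17.5]
width: -0.0002
clock: 6.68
ee_pos: [0.6522, 0.0658, 0.1378]
orientation: [-179.8, 0.0, 52.0]
wrist_force: [0.0, -0.7, -0.2]
width: 0.0003
clock: 7.42
ee_pos: [0.6553, 0.0651, 0.0942]
orientation: [179.8, -0.2, 52.1]
wrist_force: [-4.3, -1.8, 18.2]
width: -0.0001
clock: 8.05
ee_pos: [0.6521, 0.0659, 0.1377]
orientation: [-179.8, 0.1, 52.0]
wrist_force: [-1.1, -0.6, 0.2]
width: -0.0002
clock: 8.8
ee_pos: [0.6554, 0.0651, 0.0942]
orientation: [179.8, -0.2, 52.1]
wrist_force: [-4.1, -2.1, 18.3]
width: -0.0002
clock: 9.8
ee_pos: [0.6521, 0.0657, 0.2271]
orientation: [-179.8, 0.1, 52.0]
wrist_force: [-0.6, 0.2, -1.6]
width: 0.0
t 9.85 at [0.6519 0.0657 0.2268] [-179.735     0.0928   52.0429] F [-0.2429  0.2144 -0.9602] w 0.0001
shift [ 0.0042 -0.168  -0.0257] turn [-0.0029  0.001   0.0005]
```

View pics/s4.png

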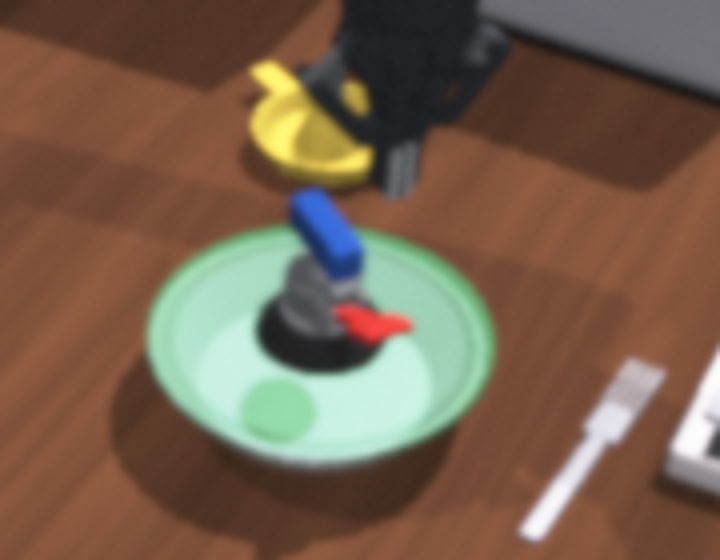

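The lever is back up, and the handle is at the same pixels as before, (293..360,190..275) in the crop. Now I'll go over the handle with the gripper open.

```bash
python3 -m jog '[[0.001,-0.05,-0.026,0,0,0,0.5],[0.002,-0.1,-0.026,0,0,0,1],[0.004,-0.15,-0.026,0,0,0,1],[0.004,-0.168,-0.026,0,0,0,1],[0.004,-0.168,-0.026,0,0,0,1],[0.004,-0.168,-0.026,0,0,0,1],[0.004,-0.168,-0.026,0,0,0,1]]'
python3 -c "
from h import *
go([*CC,.1145])
cv2.imwrite('pics/s5.png',cv2.resize(eyes.read_camera('scene')[120:260,220:400],None,fx=4,fy=4))"
```

```text
clock: 10.72
ee_pos: [0.589, 0.1183, 0.243]
orientation: [-180.0, -0.1, 52.0]
wrist_force: [-0.8, -0.3, 0.1]
width: 0.0853
t 10.725 at [0.589  0.1183 0.243 ] [-179.993    -0.0825   52.001 ] F [-0.7965 -0.3495  0.0858] w 0.0853
shift [-0.0018 -0.004   0.2569] turn [-0.0001 -0.0009  0.    ]
```

View pics/s5.png

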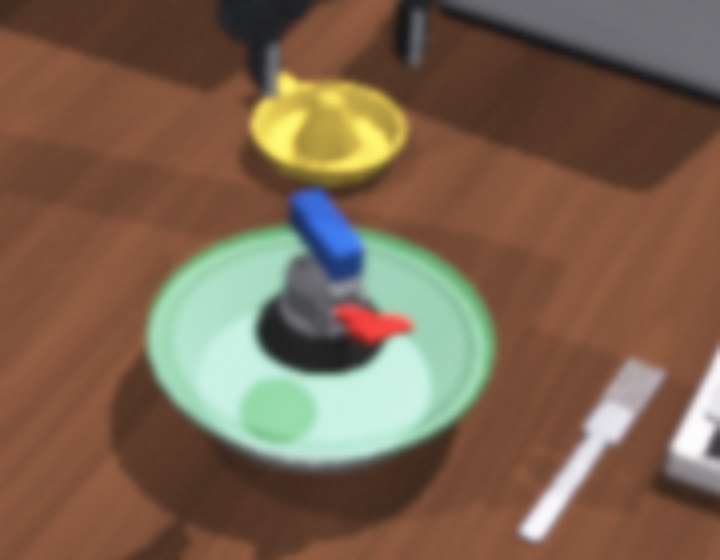

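The open fingers, at (270,70) and (413,40) in the crop, straddle the handle's line above it. I'll descend, staying open.

```bash
python3 -m jog '[[-0.002,-0.003,0.08,0,0,0,1],[-0.002,-0.003,0.16,0,0,0,1],[-0.002,-0.003,0.22,0,0,0,1],[-0.002,-0.003,0.257,0,0,0,1],[-0.002,-0.003,0.257,0,0,0,1],[-0.002,-0.003,0.257,0,0,0,1]]'
python3 -c "
from h import *
go([*CC,.1145])
cv2.imwrite('pics/s6.png',cv2.resize(eyes.read_camera('scene')[120:260,220:400],None,fx=4,fy=4))"
```

```text
clock: 11.52
ee_pos: [0.5881, 0.1192, 0.1162]
orientation: [179.9, -0.2, 52.0]
wrist_force: [0.5, 0.3, 1.9]
width: 0.0851
t 11.525 at [0.5881 0.1192 0.1162] [179.894   -0.1953  52.0384] F [0.4645 0.3318 1.9109] w 0.0851
shift [-0.0018 -0.0015  0.0033] turn [ 0.0012 -0.0022  0.0004]
```

View pics/s6.png

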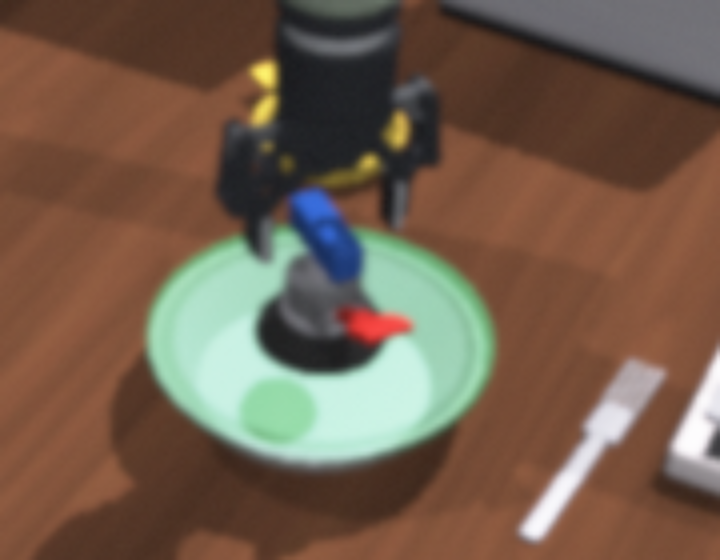

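The fingers straddle the blue handle at (262,245) and (395,215). I'll go down 1.5 mm more and close.

```bash
python3 -m jog '[[-0.001,0,0.003,0,0,0,0.6],[-0.001,0,0.003,0,0,0,0.4],[-0.001,0,0.003,0,0,0,0.3],[-0.001,0,0.003,0,0,0,0],[-0.001,0,0.003,0,0,0,0],[-0.001,0,0.003,0,0,0,0],[-0.001,0,0.003,0,0,0,0],[-0.001,0,0.003,0,0,0,0]]' 60
python3 -m jog '[[0,0,0,0,0,0,0],[0,0,0,0,0,0,0]]' 80
python3 -c "
from h import *
go([*CC,.1145])
cv2.imwrite('pics/s7.png',cv2.resize(eyes.read_camera('scene')[120:260,220:400],None,fx=4,fy=4))"
```

```text
clock: 12.58
ee_pos: [0.5869, 0.1191, 0.1135]
orientation: [180.0, -0.1, 52.0]
wrist_force: [1.3, 2.2, 2.2]
width: 0.0231
clock: 12.82
ee_pos: [0.5869, 0.1191, 0.1136]
orientation: [180.0, -0.1, 52.0]
wrist_force: [1.7, 2.9, 4.0]
width: 0.023
t 12.825 at [0.5869 0.1191 0.1136] [179.9823  -0.1467  52.0479] F [1.683  2.8511 4.0386] w 0.023
shift [-0.0001  0.0002 -0.0018] turn [ 0.0002 -0.0016  0.0005]
```

View pics/s7.png

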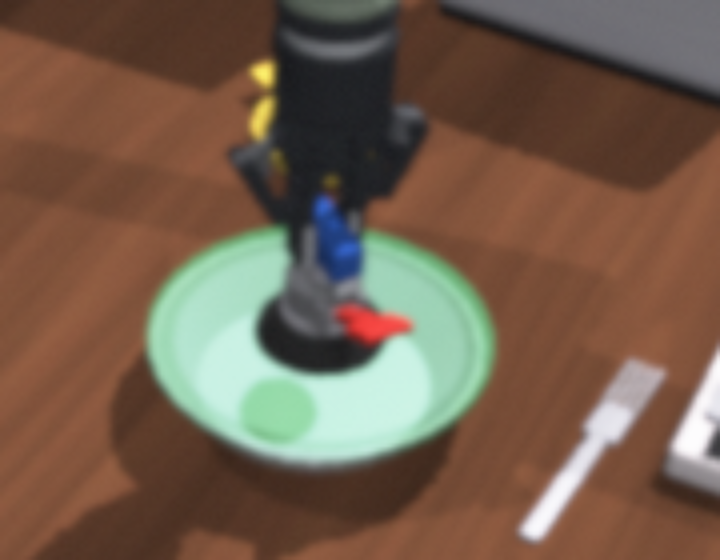

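The fingers hold the handle at a 23 mm opening. Now a gentle lift.

```bash
python3 -m jog '[[0,0,-0.005,0,0,0,0],[0,0,-0.01,0,0,0,0],[0,0,-0.015,0,0,0,0],[0,0,-0.025,0,0,0,0],[0,0,-0.035,0,0,0,0],[0,0,-0.045,0,0,0,0],[0,0,-0.055,0,0,0,0],[0,0,-0.06,0,0,0,0]]' 80
python3 -c "
from h import *
go([*CC,.2195])
cv2.imwrite('pics/s8.png',cv2.resize(eyes.read_camera('scene')[120:260,220:400],None,fx=4,fy=4))"
```

```text
clock: 13.88
ee_pos: [0.5868, 0.1188, 0.1438]
orientation: [180.0, -0.1, 52.1]
wrist_force: [0.5, 0.0, -6.8]
width: 0.0228
t 13.875 at [0.5868 0.1188 0.1438] [179.9734  -0.1229  52.0504] F [ 0.5231  0.0437 -6.8283] w 0.0228
shift [ 0.0009  0.0003 -0.1514] turn [ 0.0003 -0.0014  0.0006]
```

View pics/s8.png

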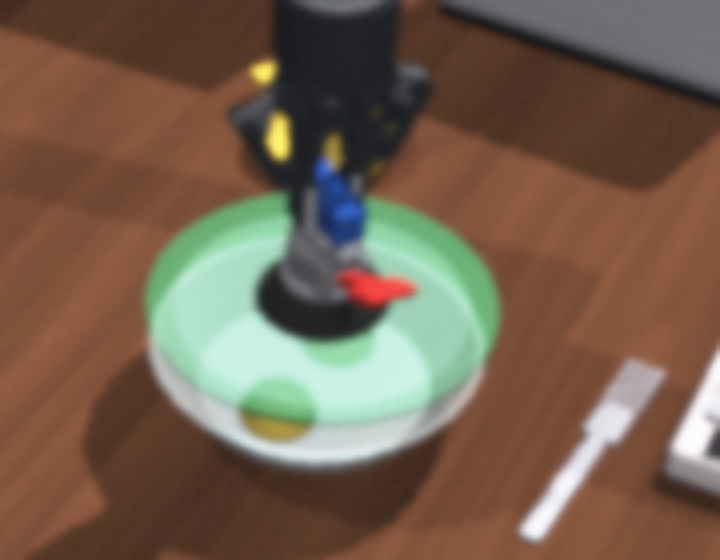

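The cover is about 30 mm up, level and clear of the dish, and the load is 6.8 N. I'll take it to about 105 mm and settle.

```bash
python3 -m jog '[[0,0,-0.015,0,0,0,0],[0,0,-0.035,0,0,0,0],[0,0,-0.055,0,0,0,0],[0,0,-0.075,0,0,0,0],[0,0,-0.095,0,0,0,0],[0,0,-0.115,0,0,0,0],[0,0,-0.135,0,0,0,0],[0,0,-0.148,0,0,0,0],[0,0,-0.152,0,0,0,0],[0,0,-0.152,0,0,0,0]]' 80
python3 -m jog '[[0,0,0,0,0,0,0],[0,0,0,0,0,0,0],[0,0,0,0,0,0,0],[0,0,0,0,0,0,0],[0,0,0,0,0,0,0],[0,0,0,0,0,0,0],[0,0,0,0,0,0,0],[0,0,0,0,0,0,0]]' 80
python3 -c "
from h import *
go([*CC,.2195]);print(ctrl.get_obs()['dq'])
C={}
for n in('scene','top'):
    im=eyes.read_camera(n);cv2.imwrite(f'pics/{n}9.png',im);
im=cv2.imread('pics/scene9.png');b,r,g=masks(im,(240,110,360,250));print('red',cen(r)[0],'lever now? plane z .221',plane('scene',cen(r)[0],.2205))
go([*CC,.2195])
cv2.imwrite('pics/s9.png',cv2.resize(im[80:260,200:420],None,fx=3,fy=3))"
```

```text
clock: 15.18
ee_pos: [0.5863, 0.1187, 0.219]
orientation: [-180.0, -0.1, 52.0]
wrist_force: [-0.5, 0.5, -7.4]
width: 0.0229
clock: 16.18
ee_pos: [0.5864, 0.1187, 0.2192]
orientation: [-180.0, -0.1, 52.1]
wrist_force: [0.1, 0.1, -7.5]
width: 0.0231
t 16.175 at [0.5864 0.1187 0.2192] [-179.988    -0.0902   52.0507] F [ 0.1173  0.1494 -7.4755] w 0.0231
shift [ 0.0012  0.0006 -0.0006] turn [-0.0001 -0.001   0.0006]
[-0.1203 -0.0612  0.0318  0.0642 -0.0597 -0.0877]
red [315.039  167.0909] lever now? plane z .221 [0.6427 0.0752 0.2205]
t 16.275 at [0.5864 0.1187 0.2192] [-179.9877   -0.0919   52.0484] F [ 0.115  -0.1787 -7.0769] w 0.0233
shift [ 0.0012  0.0006 -0.0006] turn [-0.0001 -0.001   0.0005]
```

View pics/s9.png

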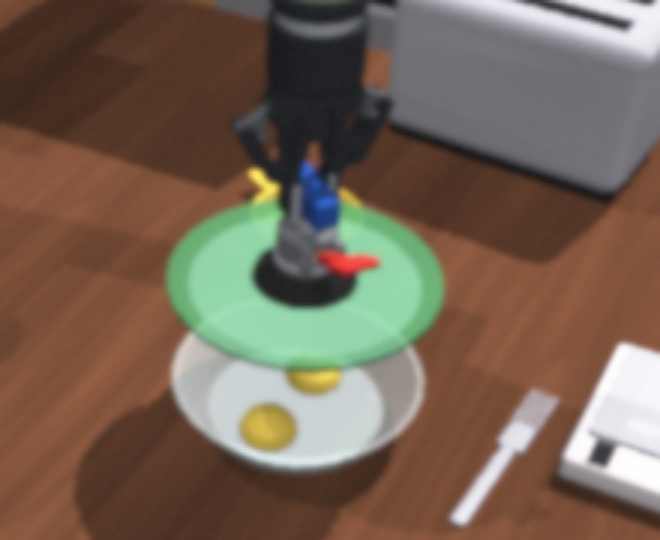

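View pics/top9.png

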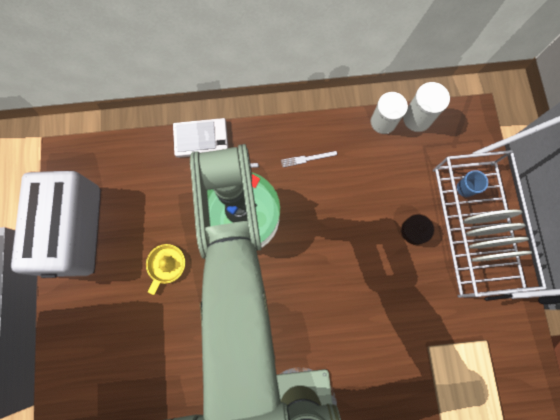

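The cover hangs above the dish (centre about (305,285) in the crop) with both lemon halves visible. In the top view the forks, reamer (166,265) and sugar bowl (417,230) are where they were. I'll check that the cover is level before handing in.

```bash
python3 - <<'E'
from h import *
im=cv2.imread('pics/scene9.png');h=cv2.cvtColor(im,cv2.COLOR_BGR2HSV).astype(int)
m=big((h[...,0]>55)&(h[...,0]<85)&(h[...,1]>70)&(np.arange(420)[:,None]>135)&(np.arange(420)[:,None]<215)&(np.arange(560)>245)&(np.arange(560)<355))
cs,_=cv2.findContours(m.astype(np.uint8),0,1);c=cv2.convexHull(max(cs,key=cv2.contourArea));e=cv2.fitEllipse(c);print(e)
p=cv2.ellipse2Poly((0,0),(1,1),0,0,360,10)
t=np.radians(np.arange(0,360,5));a=np.radians(e[2]);x=e[1][0]/2*np.cos(t);y=e[1][1]/2*np.sin(t)
P=np.c_[e[0][0]+x*np.cos(a)-y*np.sin(a),e[0][1]+x*np.sin(a)+y*np.cos(a)]
W=np.array([plane('scene',u,.153)[:2] for u in P]);print(cv2.fitEllipse(W.astype(np.float32)))
im0=cv2.imread('pics/scene0.png');d=cv2.absdiff(im0,im).max(2);print("diff forks/sugar",d[205:345,306:395].max() ,d[320:375,100:165].max(), d[205:260,350:390].max(), d[270:340,308:345].max())
from workcell import order
E
```

```text
((301.31719970703125, 174.311279296875), (55.7716064453125, 91.17705535888672), 93.02960205078125)
((0.5864224433898926, 0.12218382954597473), (0.23363088071346283, 0.23449961841106415), 48.09254837036133)
diff forks/sugar 198 53 32 5
```

```bash
python3 -c "
from workcell import order
print(order.job_done())"
```

```text
the job is handed in; nothing more can be done
None
```

I pumped the lever four full strokes, lifted the cover straight up by the blue handle, and handed the job in at about 16 s with the cover held over the dish. The hand-in gives no verdict, so I don't know how it was judged.

- **Strokes:** each went down to the stop (TCP at z = 0.094 m with 16–18 N on the pad) with the cover on the dish. After each one I raised the fingers clear of the pad. Pictures after strokes 1 and 4 show the lever back up. For strokes 2 and 3, the only sign it was free is the near-zero wrist force.
- **Lift:** the fingers held the handle at a 23 mm opening with the grip set to 80 N. The cover rose about 105 mm, and the load was a steady 7–7.5 N, in line with the cover's weight.
- **Level and position:** the cover's outline, cast onto a level plane, came out round (233.6 by 234.5 mm). Its centre is within about 4 mm of the dish's middle, and the arm was practically still.
- **Other objects:** by eye, the forks, reamer and sugar bowl are where they were, and the dish had not moved. The arm hides most of one fork in the last top view.
- **A check that disagreed:** comparing the first and last scene pictures showed small changes around the sugar bowl (53 of 255) and one fork (32), and a large one (198) in a patch that also takes in the dish and cover. I took these for shadow and the lifted cover, since nothing else looked moved, but I did not follow them up.

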